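# Load a sharpening stone against the spring jaw and close the edge rail

## Task

Fit the sharpening stone into the knife sharpener: push one end of its metal plate against the spring jaw, let the other end down behind the toe so that the plate lies flat in the channel, and let go of it. Then swing the hinged edge rail over and press it fully shut over the plate's edge. The stone is brittle, so feel your way and never force it, and leave the knife, the glass and the lemon where they are.

Things in the scene. Friction and masses are not known exactly. Their poses are not given: they have to be found in the camera images.
- sharpener: Bench knife sharpener, fixed: wooden base 234 x 94 x 16 mm, above it a grey metal bed (x -106..116, y -54..32) on a brass height wheel. Origin: worktop level, below the channel's middle; x along the channel from toe to spring jaw, z up; mm in this frame below. The bed stands level but its height is not measured: the rubber channel floor is at z = F, anywhere from 36 to 52.
- channel_mark (a point): Point at worktop level below the channel's middle (the sharpener's origin). Channel: floor at F between two slick black sides, y -21.5 and 21.5, x -62..60, tops rounded, F+3.5. The fitted plate lies on the floor from x -75 to 75 and presses the jaw back 6. The floor's rubber gives a little under load. Over 60 N in all (spring's push included) between stone and sharpener chips it.
- toe_mark (a point): Point at worktop level below the toe's inner face (sharpener x -75, y 0). Toe: rubber-capped steel block, x -90..-75, y -16..16, top F+4.5; the plate's tail drops behind it and the spring then holds it against that face.
- jaw_mark (a point): Point at worktop level below the face of the free spring jaw (sharpener x 69, y 0). Jaw: dark block with a slick white nylon face, y -17..17, F+1..F+20, that slides to +x on two rods with coil springs; spring block behind it x 99..111, top F+17.
- tab_mark (a point): Point at worktop level below the rail's hinge axis (along x; y -46, z F+8, knuckle radius 4), at the thumb tab's middle (x -90). Rail: 3 mm steel flap, x -102..62; shut it lies level over the plate's bare edge, lip at y -17, underside F+6.4, top F+9.4. If the plate is not down it stops short. Tab: x -102..-78, reaches y 0 when shut, 46 from the axis; its red last 16 mm is then at F+12.
- stone: Sharpening stone lying on the worktop: aluminium plate 150 x 40 x 6 mm, on its middle an abrasive block 130 x 28 x 13 mm (grey below, cream above; 19 mm high in all), so the plate is bare for 6 mm along the edges and 10 mm at the ends. Grip the block's sides, 28 mm apart. Origin: centre of the plate's underside, x lengthwise, z up. Both ends alike. 0.17 to 0.27 kg.
- jaw (a joint): Spring jaw (the follower), m: 0 free, grows as it is pushed back along the sharpener's +x; 0.006 with the stone fitted, hard stop at 0.011. The spring pushes with 4 N at 0 and 0.5 N more for each mm.
- rail (a joint): Edge rail's angle, rad: 0 shut (level), grows as it opens; it starts open at 1.95 to 2.35, leaning outward (to -y) past upright. Its stiff hinge (about 0.1 N m) keeps it where it is left.
- knife: Kitchen knife with a black handle, 300 mm long, 14 mm high, lying behind the sharpener; stays where it is. Origin under the root of the blade.
- glass: Clear tumbler, 81 mm wide, 93 mm high, standing; stays where it is. Origin at the centre of its foot.
- lemon: Lemon, 72 x 55 x 56 mm; stays where it is. Origin at its underside.
Mind the look-alikes: they are no part of the job. What is meant by the stone is not brown or purple, and is the larger of those in its own colour.

How it is judged:
By the outcome, as a careful person would: the job done as asked, in the order asked, and still so for the second after the job is handed in, with the robot touching nothing.
It also fails if it takes over 70 s, if anything falls off the work surface, if the arm or the gripper's body presses on something with over 40 N, if the wrist force passes 120 N, or if a joint passes its speed limit or range.

## Robot

A 6-joint arm with a two-finger parallel gripper is mounted at the origin on a cart in front of the work surface, level with it; the furniture and walls round the work are solid. World frame = base frame: x ahead of the robot, y to its left, z up, the work surface at z = 0. Lengths are in m, angles in rad, forces in N, time in s.
With the tool pointing down it reaches from about 0.3 to 0.825 m from the base axis. Payload 5.4 kg.
Tool frame: the origin (TCP) lies between the finger pads; the fingertips stand ahead of it and the grasp point (between the pads) lies 5 mm behind it (ctrl.nose_length is the z of the fingertips in the tool frame, in m); z points along the fingers, y is the line along which they close (so a half turn about z gives the same grasp; the last joint's range is limited). The gripper opens to 92 mm and grips with 3 to 60 N. Pads are 20 mm wide; open, the fingers measure 128 mm over their backs; the gripper's body (75 mm by 189 mm) begins 69 mm behind the grasp point.
Start: joints at [-1.541, 0.158, 1.597, -0, 1.386, -0.21], TCP at [0.137, -0.559, 0.229] pointing down, gripper open.
Joint ranges: [-2.91, 2.91], [-0.94, 2.29], [0.18, 2.7], [-1.29, 4.43], [0.17, 2.64], [-3, 3]. Speed limits (rad/s): [2.57, 2.57, 3.14, 3.14, 3.14, 3.14].

## Interface

Orientations are given as a unit quaternion [x, y, z, w].
In Python, from bench import ctrl, hand, solver, observe, get_image, calibration, workorder gives the robot as it stands. The module is installed in compiled form; this text tells all that it offers. Calls block until the motion is done:
- ctrl.goto(position, orientation): joint-space move of the TCP to a pose.
- ctrl.servo_line(position, orientation=None, vel=0.15, max_force=None): straight line of the TCP; orientation=None keeps the orientation; vel is the mean speed in m/s. With max_force (N) it stops when the force on the tool has changed by that much, and returns True; else False.
- ctrl.set_joints(angles): joint-space move.
- hand.set_gripper(opening, newtons=None): finger opening in m; newtons is the grip in N (None keeps the last); returns when the fingers have stopped.
- ctrl.pause(seconds).
- solver.solve_ik(position, orientation): joint angles nearest the present ones, or None.
- observe(): the state.
- get_image(name): name is "scene" or "side" or "wrist"; returns the picture (400x640x3 uint8, red, green, blue); there is no depth.
- calibration(name): a dict with "intrinsics" (3x3 intrinsics, pixels), "extrinsics" (4x4, takes a point from world to camera coordinates). Camera axes: x right, y down, z forward; pixel columns grow to the right and rows downward; lengths in m; the calibration is good to about 2 mm. A picture is of the moment at which its call begins: read the wrist's pose just before it. calibration takes no time and is no camera call; for the wrist camera it gives the pose at the moment of the call.
A pose or a line that the arm cannot do raises ctrl.PlanningError and nothing moves.
- workorder.sign_off(): hands the job in; it is judged then, once.
The state is a dict: "time_s": time; "joint_pos": joint angles; "qd": joint speeds; "joint_torque": joint torques, N m; "ee_pos": TCP position; "orientation": TCP orientation; "wrist_force": force on the tool from outside, world axes, zero at the start; "torque": the same for the moment, N m; "width": finger opening in m; "gripper_force": force on a finger pad.
Only numpy, scipy, OpenCV 4.12 (cv2) and the standard library are available. Lean on these libraries where they do the work, as an engineer would, in place of code of your own. Each camera call takes 0.05 s, during which the arm holds its last target. There are 200 camera calls.

## Working session

There is one attempt and no reset: what is moved stays moved. The work goes in short steps, each a Python script; the robot and the scene stay as the last script left them, time stands still between calls to the robot, and variables do not carry over. Pictures are saved under pics/ and viewed, at most 10 in all, crops included, and the job is handed in when it is done.

```bash
mkdir -p pics; python3 - <<'E'
from bench import *
import cv2,numpy as np
for n in("scene","side"):
    im=get_image(n); cv2.imwrite(f"pics/{n}0.png",im[:,:,::-1])
    c=calibration(n); print(n,np.round(c["intrinsics"],1).tolist(),np.round(c["extrinsics"],3).tolist())
s=observe(); print(s["time_s"],s["ee_pos"],s["orientation"],s["wrist_force"],ctrl.nose_length)
print(np.round(calibration("wrist")["extrinsics"],3).tolist())
E
```

```text
scene [[438.3, 0.0, 319.4], [0.0, 438.3, 199.6], [0.0, 0.0, 1.0]] [[0.79, -0.612, 0.016, -0.491], [-0.422, -0.563, -0.711, 0.205], [0.445, 0.555, -0.703, 1.124], [0.0, 0.0, 0.0, 1.0]]
side [[423.4, 0.0, 312.8], [0.0, 423.4, 199.4], [0.0, 0.0, 1.0]] [[-0.307, -0.951, -0.023, 0.052], [-0.476, 0.175, -0.862, 0.348], [0.824, -0.254, -0.506, 0.892], [0.0, 0.0, 0.0, 1.0]]
0.1 [ 0.13653313 -0.55799758  0.22773125] [ 9.92817607e-01  1.19634828e-01  8.20353110e-05 -8.37058059e-04] [ 0.76482898  0.58601886 -0.38828716] 0.014
[[0.238, -0.971, -0.002, -0.574], [-0.935, -0.23, 0.27, -0.03], [-0.263, -0.062, -0.963, 0.392], [0.0, 0.0, 0.0, 1.0]]
```

View pics/scene0.png

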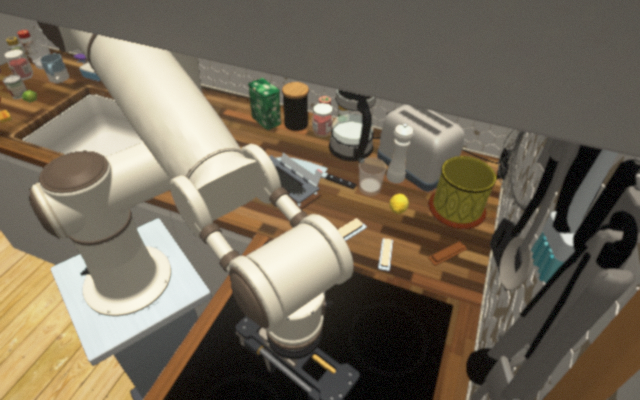

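View pics/side0.png

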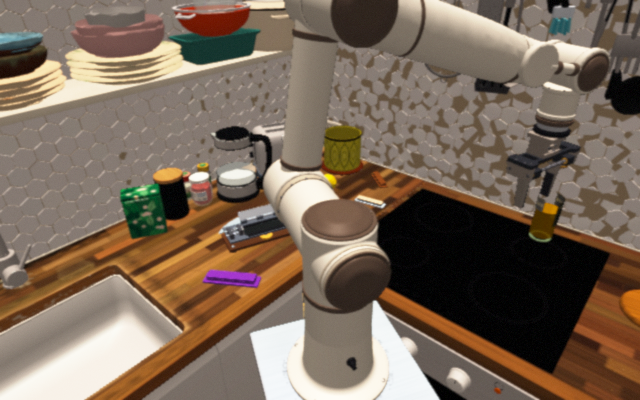

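The scene view shows the sharpener around (295,178), with its right side hidden by the arm. There are two cream stones near (352,230) and (386,255), a brown one at (448,252), the glass at (371,175) and the lemon at (399,203). The side view shows the sharpener at (255,225) and a purple decoy at (232,279).

```bash
cat > h.py <<'E'
from bench import *
import cv2,numpy as np
from scipy.spatial.transform import Rotation as R
def pix2(c,uv,z=0.):
    K=np.array(c["intrinsics"]);E=np.array(c["extrinsics"])
    d=E[:3,:3].T@np.linalg.inv(K)@np.array([uv[0],uv[1],1.]);o=-E[:3,:3].T@E[:3,3]
    return o+d*(z-o[2])/d[2]
def proj(c,p):
    K=np.array(c["intrinsics"]);E=np.array(c["extrinsics"])
    q=K@(E[:3,:3]@np.array(p,float)+E[:3,3]);return q[:2]/q[2]
def down(yaw,tilt=0.):
    # tool pointing down; tool x axis at angle yaw in the world; tilt about the horizontal axis normal to it
    Rm=R.from_euler('z',yaw)*R.from_euler('y',tilt)*R.from_euler('x',np.pi)
    return Rm
def q(r): return r.as_quat()
E
python3 - <<'E'
from h import *
c=calibration("scene")
for n,uv in dict(st1=(352,230),st2=(386,255),brown=(448,252),sh=(297,180),glass=(371,188),lemon=(399,210)).items(): print(n,pix2(c,uv).round(3))
c=calibration("side")
for n,uv in dict(st=(370,201),purple=(232,279),sh=(255,235)).items(): print(n,pix2(c,uv).round(3))
w=calibration("wrist");E=np.array(w["extrinsics"]);s=observe()
Rt=R.from_quat(s["orientation"]).as_matrix()
print("cam in tool",(Rt.T@(-E[:3,:3].T@E[:3,3]-s["ee_pos"])).round(3)); print("cam axes in tool",(Rt.T@E[:3,:3].T).round(3).tolist());print(w["intrinsics"],down(0).as_matrix().round(2).tolist())
for p in [(0.45,0.1,.35),(0.5,0.05,.35),(.4,.1,.35)]:
  for yaw in (0,1.57,-1.57,3.14): print(p,yaw,np.round(solver.solve_ik(p,q(down(yaw))),2) if solver.solve_ik(p,q(down(yaw))) is not None else None)
E
```

```text
st1 [ 0.571 -0.218  0.   ]
st2 [ 0.586 -0.343  0.   ]
brown [ 0.729 -0.438 -0.   ]
sh [0.569 0.049 0.   ]
glass [ 0.734 -0.121  0.   ]
lemon [ 0.736 -0.243  0.   ]
st [ 0.594 -0.346  0.   ]
purple [0.346 0.17  0.   ]
sh [0.527 0.072 0.   ]
cam in tool [ 0.077 -0.    -0.156]
cam axes in tool [[0.001, -0.963, -0.27], [1.0, 0.001, -0.0], [0.001, -0.27, 0.963]]
[[287.70359043   0.         316.78123014]
 [  0.         287.70359043 199.69231498]
 [  0.           0.           1.        ]] [[1.0, 0.0, 0.0], [0.0, -1.0, -0.0], [0.0, 0.0, -1.0]]
(0.45, 0.1, 0.35) 0 [-0.04 -0.2   1.71 -0.    1.63  1.53]
(0.45, 0.1, 0.35) 1.57 [-0.04 -0.2   1.71  0.    1.63 -0.04]
(0.45, 0.1, 0.35) -1.57 None
(0.45, 0.1, 0.35) 3.14 [-0.04 -0.2   1.71  0.    1.63 -1.61]
(0.5, 0.05, 0.35) 0 [-0.14 -0.09  1.61 -0.    1.62  1.43]
(0.5, 0.05, 0.35) 1.57 [-0.14 -0.09  1.61  0.    1.62 -0.14]
(0.5, 0.05, 0.35) -1.57 None
(0.5, 0.05, 0.35) 3.14 [-0.14 -0.09  1.61  0.    1.62 -1.71]
(0.4, 0.1, 0.35) 0 [-0.05 -0.33  1.82 -0.    1.65  1.52]
(0.4, 0.1, 0.35) 1.57 [-0.05 -0.33  1.82  0.    1.65 -0.05]
(0.4, 0.1, 0.35) -1.57 None
(0.4, 0.1, 0.35) 3.14 [-0.05 -0.33  1.82  0.    1.65 -1.62]
```

```bash
python3 - <<'E'
from h import *
import pickle
o=q(down(0))
D={}
for n,p in dict(a=(0.48,-0.25,.32),b=(.47,.05,.30)).items():
    ctrl.goto(p,o); c=calibration("wrist"); im=get_image("wrist"); D[n]=c
    cv2.imwrite(f"pics/w_{n}.png",im[:,:,::-1]); 
    print(observe()["time_s"],observe()["ee_pos"])
im=get_image("scene"); cv2.imwrite("pics/scene1.png",im[:,:,::-1])
pickle.dump(D,open("cal.pkl","wb"))
E
```

```text
1.8667 [ 0.47953473 -0.25076111  0.31961026]
3.0667 [0.4704268  0.04885329 0.30009941]
```

View pics/w_a.png

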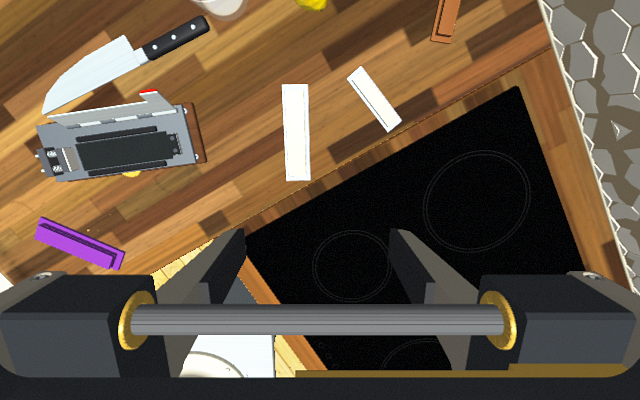

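View pics/w_b.png

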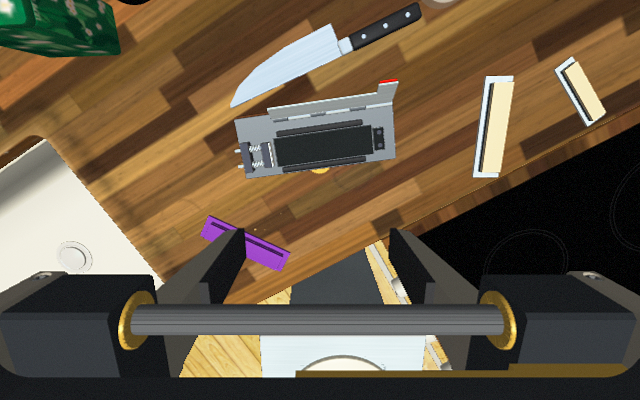

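Wrist view b shows the sharpener with its toe at (378,138), the jaw at (262,155), the open rail along (270–398, 100–115) and its red tab at (389,81). The larger cream stone is at (493,127), running roughly along world x. Image right is world -y, so the sharpener's +x points along world +y. Next I'll take closer shots at two opposite yaws, so that camera mount offsets cancel.

```bash
python3 - <<'E'
from h import *
import pickle
D=pickle.load(open("cal.pkl","rb"))
for n,uv,z in [("mid",(322,145),.045),("toe",(378,138),.05),("jaw",(270,153),.06),("stA",(500,76),.005),("stB",(486,178),.005)]: print(n,pix2(D["b"],uv,z).round(4))
m=pix2(D["b"],(322,145),.045); s=pix2(D["b"],(493,127),.01)
for n,t,yaw in [("s0",m,0.),("t0",s,0.),("t1",s,np.pi),("s1",m,np.pi)]:
    d=0.075*np.cos(yaw)
    ctrl.goto((t[0]-d,t[1],.20),q(down(yaw))); ctrl.pause(.15); c=calibration("wrist"); im=get_image("wrist"); D[n]=c
    cv2.imwrite(f"pics/w_{n}.png",im[:,:,::-1]); print(n,observe()["ee_pos"].round(4),proj(c,t).round(1))
pickle.dump(D,open("cal.pkl","wb"))
def crop(n,x,y,w,h,k):
    return cv2.resize(cv2.imread(f"pics/w_{n}.png")[y:y+h,x:x+w],None,fx=k,fy=k,interpolation=cv2.INTER_CUBIC)
a=[]
for n in("s0","s1"):
    u=proj(D[n],m).round().astype(int); x,y=int(u[0]-133),int(max(u[1]-50,0)); a.append(crop(n,x,y,266,100,3)); print(n,"crop origin",x,y)
cv2.imwrite("pics/ms.png",np.vstack(a))
a=[]
for n in("t0","t1"):
    u=proj(D[n],s).round().astype(int); x,y=int(u[0]-65),int(max(u[1]-95,0)); a.append(crop(n,x,y,130,190,3)); print(n,"crop origin",x,y)
cv2.imwrite("pics/mt.png",np.hstack(a))
print(observe()["time_s"])
E
```

```text
mid [0.5122 0.0422 0.045 ]
toe [ 0.5221 -0.0352  0.05  ]
jaw [0.5027 0.1136 0.06  ]
stA [ 0.6076 -0.217   0.005 ]
stB [ 0.4566 -0.2206  0.005 ]
s0 [0.4392 0.0418 0.2025] [316.8 124.1]
t0 [ 0.461  -0.2145  0.2001] [318.7 121.2]
t1 [ 0.6107 -0.2158  0.2   ] [316.2 119.2]
s1 [0.5875 0.0408 0.1999] [317.5 118.7]
s0 crop origin 184 74
s1 crop origin 184 69
t0 crop origin 254 26
t1 crop origin 251 24
8.9833
```

View pics/ms.png

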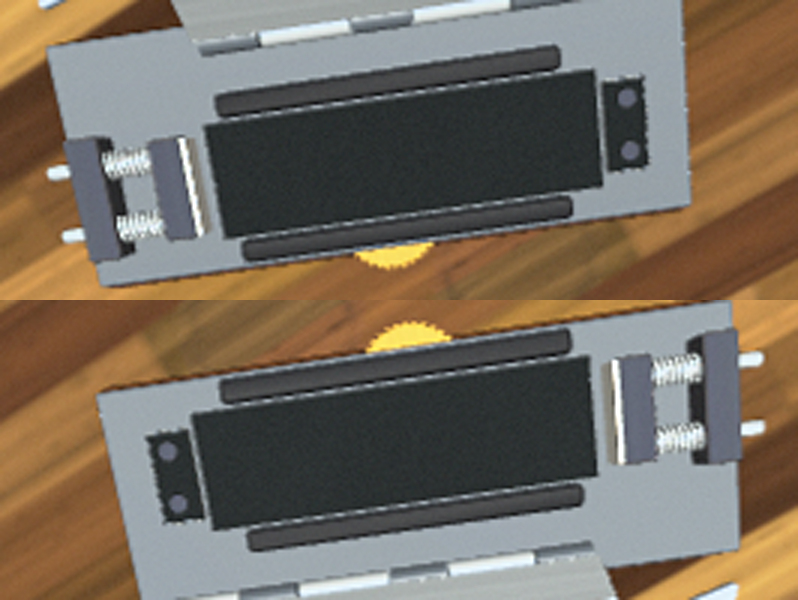

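View pics/mt.png

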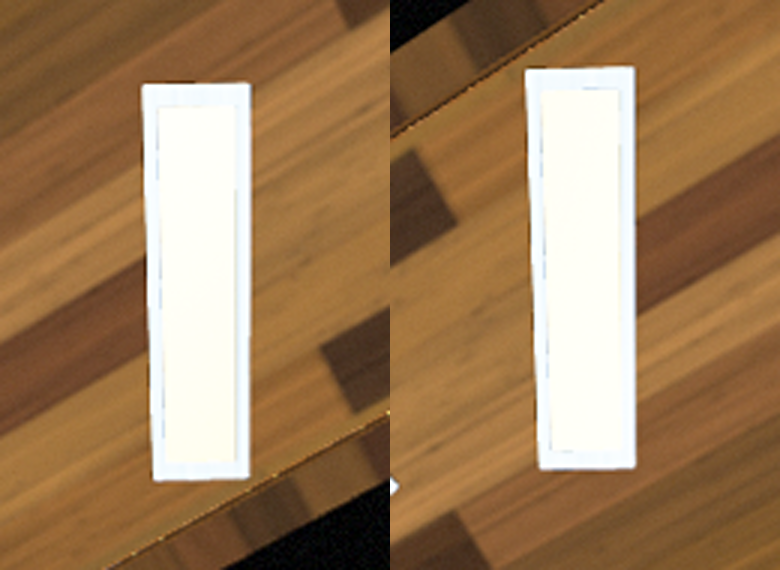

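The sharpener crops show the toe at about (625,125) in the top one and (176,478) in the bottom one, and the white jaw face near (195,187) and (616,412). Channel sides and bed are clear in both. The stone crops show the plate at corners (143,85)…(248,478) and (526,69)…(635,467). I'll fit the poses, F and the camera offset together.

```bash
cat > fit.py <<'E'
from h import *
import pickle
from scipy.optimize import least_squares
D=pickle.load(open("cal.pkl","rb"))
org=dict(s0=(184,74),s1=(184,69),t0=(254,26),t1=(251,24))
S=[] # view,u,v,x,y,dz(F)
def a(n,u,v,x,y,z): S.append((n,org[n][0]+(u+.5)/3-.5,org[n][1]+(v+.5)/3-.5,x,y,z))
for u,v,x,y in[(604,82,-75,-16),(645,77,-90,-16),(606,170,-75,16),(648,166,-90,16)]: a("s0",u,v,x,y,4.5)
a("s0",181,138,69,-17,20);a("s0",196,238,69,17,20);a("s0",190,136,69,-17,1);a("s0",205,236,69,17,1)
a("s0",217,105,60,-24.5,3.5);a("s0",559,57,-62,-24.5,3.5);a("s0",244,250,60,24.5,3.5);a("s0",572,207,-62,24.5,3.5)
for u,v,x,y in[(148,136,-90,16),(189,129,-75,16),(163,223,-90,-16),(204,219,-75,-16)]: a("s1",u,v,x,y,4.5)
a("s1",621,57,69,17,20);a("s1",626,163,69,-17,20);a("s1",611,62,69,17,1);a("s1",615,163,69,-17,1)
a("s1",221,92,-62,24.5,3.5);a("s1",571,41,60,24.5,3.5);a("s1",249,242,-62,-24.5,3.5);a("s1",583,194,60,-24.5,3.5)
T=[]
for u,v,x,y in[(143,85,75,20),(251,84,75,-20),(248,478,-75,-20),(154,480,-75,20)]: T.append(("t0",254+(u+.5)/3-.5,26+(v+.5)/3-.5,x,y))
for u,v,x,y in[(136,69,-75,-20),(245,68,-75,20),(245,467,75,20),(150,469,75,-20)]: T.append(("t1",251+(u+.5)/3-.5,24+(v+.5)/3-.5,x,y))
def pj(n,p,t,w):
    c=D[n];E=np.array(c["extrinsics"]);K=np.array(c["intrinsics"])
    r=K@(R.from_rotvec(w).as_matrix()@(E[:3,:3]@p+E[:3,3])+t);return r[:2]/r[2]
def res(P,full=False):
    X,Y,yw,F,sx,sy,sw=P[:7];t=P[7:10]*1e-3;w=P[10:13]*1e-2;o=[]
    M=R.from_euler('z',yw).as_matrix();N=R.from_euler('z',sw).as_matrix()
    for n,u,v,x,y,z in S: o.append(pj(n,np.array([X,Y,0])+M@np.array([x,y,F+z])*1e-3,t,w)-(u,v))
    for n,u,v,x,y in T: o.append(pj(n,np.array([sx,sy,0])+N@np.array([x,y,6])*1e-3,t,w)-(u,v))
    o=np.array(o)
    if full: return o
    return np.r_[o.ravel()/.5,P[7:10]/1.5,P[10:13]/.5]
r=least_squares(res,[.512,.042,1.45,44,.532,-.219,0]+[0]*6,loss="soft_l1",x_scale=[.01,.01,.1,5,.01,.01,.1]+[1]*6)
if __name__=="__main__":
    C=np.sqrt(np.diag(np.linalg.inv(r.jac.T@r.jac)))
    for n,v,s in zip("X Y yaw F sx sy sw tx ty tz wx wy wz".split(),r.x,C): print(n,round(v,4),"+-",round(s,4))
    for s,e in zip(S+T,res(r.x,True)): print(s[0],s[3:],e.round(2))
np.save("pose.npy",r.x)
E
python3 fit.py
```

```text
X 0.5097 +- 0.0002
Y 0.0454 +- 0.0002
yaw 1.7076 +- 0.0058
F 43.3677 +- 1.2066
sx 0.5332 +- 0.0002
sy -0.2171 +- 0.0002
sw 0.0166 +- 0.0058
tx 0.1273 +- 1.0623
ty -0.7108 +- 0.9562
tz 1.2059 +- 0.9151
wx -0.1158 +- 0.2937
wy 0.0381 +- 0.3342
wz 0.016 +- 0.4892
s0 (-75, -16, 4.5) [-1.11 -0.54]
s0 (-90, -16, 4.5) [-0.21 -0.96]
s0 (-75, 16, 4.5) [0.48 1.7 ]
s0 (-90, 16, 4.5) [0.65 1.06]
s0 (69, -17, 20) [-1.13 -0.57]
s0 (69, 17, 20) [0.59 0.16]
s0 (69, -17, 1) [0.31 0.2 ]
s0 (69, 17, 1) [ 1.52 -1.07]
s0 (60, -24.5, 3.5) [-2.21  1.91]
s0 (-62, -24.5, 3.5) [0.42 1.03]
s0 (60, 24.5, 3.5) [-2.5   0.26]
s0 (-62, 24.5, 3.5) [ 0.06 -0.92]
s1 (-90, 16, 4.5) [-0.71 -1.25]
s1 (-75, 16, 4.5) [-0.1  -1.01]
s1 (-90, -16, 4.5) [0.8  0.95]
s1 (-75, -16, 4.5) [1.02 0.3 ]
s1 (69, 17, 20) [-0.61 -0.22]
s1 (69, -17, 20) [0.12 0.79]
s1 (69, 17, 1) [-1.84  0.1 ]
s1 (69, -17, 1) [-0.78  0.53]
s1 (-62, 24.5, 3.5) [0.24 0.91]
s1 (60, 24.5, 3.5) [2.59 0.3 ]
s1 (-62, -24.5, 3.5) [-0.26 -1.13]
s1 (60, -24.5, 3.5) [ 2.42 -1.26]
t0 (75, 20) [-0.04 -0.05]
t0 (75, -20) [-0.08 -0.27]
t0 (-75, -20) [0.28 0.13]
t0 (-75, 20) [-0.32 -0.11]
t1 (-75, -20) [0.07 0.04]
t1 (-75, 20) [-0.08 -0.27]
t1 (75, 20) [0.12 0.03]
t1 (75, -20) [-0.32 -0.13]
```

The fit is consistent apart from my guessed side-bar ends, so I'm dropping those and refitting. Then I'll touch the channel floor with closed fingers to get F, and grasp the stone.

```bash
sed -i 's/^T=\[\]/S=[s for s in S if abs(s[4])!=24.5 and s[5]!=1]\nT=[]/' fit.py; cat >> h.py <<'E'
def sh(x,y,z=0.,P=None):
    P=np.load("pose.npy") if P is None else P
    return np.array([P[0],P[1],0])+R.from_euler('z',P[2]).as_matrix()@np.array([x,y,z])*1e-3
def st(m=""):
    s=observe();print(m,"t",round(s["time_s"],2),"p",s["ee_pos"].round(4),"F",s["wrist_force"].round(1),"w",round(s["width"],4),"g",round(float(np.max(s["gripper_force"])),1));return s
E
python3 fit.py | head -7
python3 - <<'E'
from h import *
P=np.load("pose.npy"); o=q(down(P[2]))
hand.set_gripper(0.0,10)
p=sh(-10,0,110); ctrl.goto(p,o)
p[2]=.075; ctrl.servo_line(p,vel=.1); ctrl.pause(.1); st("above")
p[2]=.045; print(ctrl.servo_line(p,vel=.015,max_force=3)); s=st("touch")
print("F~",(s["ee_pos"][2]-.014)*1e3)
p[2]=.16; ctrl.servo_line(p,vel=.2)
E
```

```text
X 0.5096 +- 0.0002
Y 0.0453 +- 0.0003
yaw 1.7077 +- 0.0061
F 42.7064 +- 1.3618
sx 0.5332 +- 0.0002
sy -0.2171 +- 0.0002
sw 0.0167 +- 0.0058
above t 12.19 p [0.5117 0.0353 0.0758] F [ 0.4 -0.2 -0.1] w 0.0004 g 0.0
True
touch t 13.52 p [0.511  0.0354 0.0537] F [0.  0.4 3.4] w 0.0007 g 1.8
F~ 39.66075737343787
```

```bash
sed -i 's#return np.r_\[o.ravel()/.5,#return np.r_[o.ravel()/.5,(F-40)/.3,#' fit.py; python3 fit.py | head -13
python3 - <<'E'
from h import *
P=np.load("pose.npy"); o=q(down(P[6]))
hand.set_gripper(0.052,40)
ctrl.goto((P[4],P[5],.10),o)
ctrl.servo_line((P[4],P[5],.0225),o,vel=.06,max_force=4); ctrl.pause(.15); s=st("down")
if abs(s["ee_pos"][2]-.0225)<.002:
    hand.set_gripper(0.02,40); st("grip")
    ctrl.servo_line((P[4],P[5],.12),vel=.1); ctrl.pause(.2); st("lift")
    im=get_image("wrist"); cv2.imwrite("pics/held.png",im[:,:,::-1])
E
```

```text
X 0.5096 +- 0.0002
Y 0.0451 +- 0.0003
yaw 1.709 +- 0.006
F 40.1286 +- 0.3311
sx 0.5332 +- 0.0002
sy -0.2171 +- 0.0002
sw 0.0168 +- 0.0059
tx 0.3377 +- 1.1171
ty -0.2987 +- 0.9514
tz 0.2638 +- 0.7263
wx -0.0975 +- 0.2883
wy -0.0009 +- 0.3427
wz -0.0004 +- 0.4895
down t 17.82 p [ 0.5334 -0.2172  0.0229] F [-0.3  0.6  0.2] w 0.0519 g 0.0
grip t 18.31 p [ 0.5332 -0.2172  0.0226] F [-0.1 -0.7  0.1] w 0.0272 g 40.0
lift t 19.63 p [ 0.5329 -0.2168  0.1193] F [-0.4  0.1 -1.6] w 0.0274 g 40.0
```

View pics/held.png

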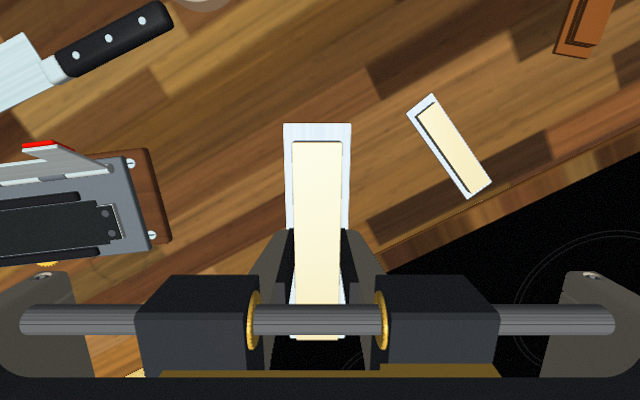

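The stone is held straight, with its far edge at (284–351,124) centred on the tool axis. I'll check its pitch, carry it over, and feel for the jaw.

```bash
python3 - <<'E'
from h import *
s=observe(); M=R.from_quat(s["orientation"]).as_matrix(); c=calibration("wrist")
for y in(-.02,.02): print("expected corner",proj(c,s["ee_pos"]+M@np.array([.075,y,.0166])).round(1))
P=np.load("pose.npy"); o=q(down(P[2]))
ctrl.goto(sh(-16,0,130),o)
ctrl.servo_line(sh(-16,0,71),o,vel=.08,max_force=4); ctrl.pause(.2); s0=st("at"); 
hit=ctrl.servo_line(sh(-1,0,71),o,vel=.015,max_force=2.5); s=st(f"hit {hit}")
Mi=R.from_euler('z',-P[2]).as_matrix()
def loc(s): return (Mi@(s["ee_pos"]-[P[0],P[1],0])*1e3).round(2)
print(loc(s0),loc(s), "force local",(Mi@(s["wrist_force"]-s0["wrist_force"])).round(2))
im=get_image("side"); cv2.imwrite("pics/side2.png",im[:,:,::-1])
E
```

```text
expected corner [283.3 122.8]
expected corner [352.2 122.9]
at t 21.94 p [0.5123 0.0292 0.0716] F [-0.1  0.  -2.5] w 0.0276 g 40.0
hit True t 22.63 p [0.5102 0.0386 0.0706] F [ 0.  -3.5 -0.6] w 0.0272 g 40.0
[-16.13  -0.5   71.64] [-6.53  0.3  70.58] force local [-3.47  0.35  1.93]
```

Contact came at x=-6.5, against an expected -6. Next I push the jaw back and lower gently.

```bash
cat >> h.py <<'E'
def loc(s,m="",b=None):
    P=np.load("pose.npy");Mi=R.from_euler('z',-P[2]).as_matrix()
    f=Mi@np.array(s["wrist_force"]);p=Mi@(s["ee_pos"]-[P[0],P[1],0])*1e3
    print(m,"t",round(s["time_s"],2),"loc",p.round(2),"f",f.round(2),"w",round(s["width"],4));return p,f
E
python3 - <<'E'
from h import *
P=np.load("pose.npy"); o=q(down(P[2]))
h=ctrl.servo_line(sh(2,0,70.6),o,vel=.015,max_force=9); ctrl.pause(.2); loc(observe(),f"pushed {h}")
for z in(67,65.5,64,63,62,61,60):
    h=ctrl.servo_line(sh(2,0,z),o,vel=.012,max_force=6); ctrl.pause(.1); p,f=loc(observe(),f"z{z} {h}")
    if h or f[2]>4: break
E
```

```text
pushed False t 23.57 loc [ 0.93  0.47 70.38] f [-8.36  0.8  -1.7 ] w 0.0275
z67 False t 24.12 loc [ 8.500e-01 -4.000e-02  6.711e+01] f [-7.91  0.03 -0.7 ] w 0.0277
z65.5 False t 24.49 loc [ 0.81 -0.22 65.73] f [-7.97 -0.1   0.4 ] w 0.0278
z64 False t 24.87 loc [ 0.82 -0.28 64.26] f [-8.01  0.03  0.28] w 0.0275
z63 False t 25.22 loc [ 0.8  -0.35 63.31] f [-6.82 -0.49 -0.92] w 0.0274
z62 False t 25.57 loc [ 0.79 -0.4  62.33] f [-7.16 -0.39 -0.54] w 0.0276
z61 False t 25.92 loc [ 0.73 -0.55 61.76] f [-6.97  0.62  3.15] w 0.0277
z60 False t 26.27 loc [ 0.75 -0.56 61.7 ] f [-6.63  4.23 10.9 ] w 0.027
```

It's on the floor: the underside at about 39.1 matches the touched floor, where the toe's top would be about 44. I'll ease off, let it slide back to the toe, release and look.

```bash
python3 - <<'E'
from h import *
P=np.load("pose.npy"); o=q(down(P[2]))
ctrl.servo_line(sh(2,0.3,61.9),o,vel=.012); ctrl.pause(.1); loc(observe(),"eased")
ctrl.servo_line(sh(-1.2,0.3,61.9),o,vel=.012,max_force=4); ctrl.pause(.1); loc(observe(),"back")
hand.set_gripper(.036,40); ctrl.pause(.15); loc(observe(),"released")
ctrl.servo_line(sh(-1,0,120),vel=.1)
hand.set_gripper(0.0,10)
ctrl.goto(sh(0,75,200),q(down(P[2]-np.pi/2))); ctrl.pause(.2); c=calibration("wrist"); im=get_image("wrist"); loc(observe(),"view")
import pickle; pickle.dump(c,open("c3.pkl","wb")); cv2.imwrite("pics/fit.png",im[:,:,::-1])
x,y=map(int,proj(c,sh(0,0,45))); print(x,y)
y0=max(y-75,0);cv2.imwrite("pics/fitc.png",cv2.resize(im[y0:y0+150,x-130:x+130,::-1],None,fx=3,fy=3,interpolation=cv2.INTER_CUBIC)); print("org",x-130,y0)
for n,p in dict(tail=(-75,20,46),tail2=(-75,-20,46),head=(75,20,46),head2=(75,-20,46)).items(): print(n,((proj(c,sh(*p))-[x-130,y0])*3).round(0))
E
```

```text
eased t 26.68 loc [ 0.73 -0.33 62.2 ] f [-7.8  -1.63 -1.59] w 0.0272
back t 27.02 loc [-0.63 -0.28 62.11] f [ 1.75 -0.6   3.95] w 0.0272
released t 27.51 loc [-1.38  0.22 61.45] f [-0.51 -0.43  1.17] w 0.0363
view t 30.5 loc [4.000e-02 7.502e+01 1.998e+02] f [-0.89  0.46 -0.49] w 0.0005
317 121
org 187 46
tail [603. 284.]
tail2 [611. 165.]
head [178. 284.]
head2 [171. 164.]
```

View pics/fitc.png

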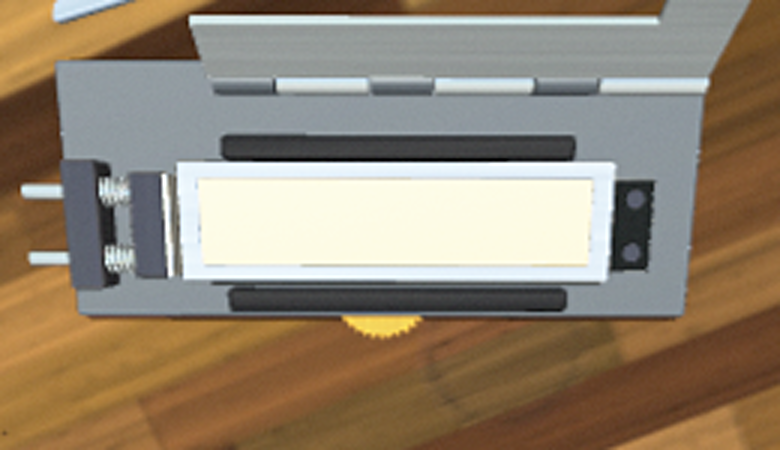

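The plate lies flat between the jaw face (180) and the toe (614), with the toe's full top visible and the edges where a flat fit puts them. The rail is open with its tab at top right. Now I'll swing the rail from outside with closed fingers.

```bash
python3 - <<'E'
from h import *
P=np.load("pose.npy"); o=q(down(P[2]-np.pi/2)); F=39.8
ctrl.goto(sh(-94,-106,170),o)
h=ctrl.servo_line(sh(-94,-106,F+28+14),o,vel=.12,max_force=6); ctrl.pause(.1); loc(observe(),f"down {h}")
for y in(-80,-65,-50,-40):
    h=ctrl.servo_line(sh(-94,y,F+28+14),o,vel=.05,max_force=12); loc(observe(),f"y{y} {h}")
    if h: break
im=get_image("scene"); cv2.imwrite("pics/sc3.png",im[:,:,::-1])
E
```

```text
down False t 32.32 loc [ -94.32 -106.89   83.18] f [-0.04 -0.23  0.05] w 0.0001
y-80 False t 32.98 loc [-94.05 -80.06  82.08] f [-0.35 -1.65  1.02] w 0.0002
y-65 False t 33.43 loc [-94.17 -64.98  81.88] f [-0.84 -1.4   1.87] w 0.0003
y-50 False t 33.88 loc [-94.02 -49.34  81.52] f [-0.87 -3.34  1.03] w 0.0002
y-40 False t 34.23 loc [-93.96 -39.9   81.73] f [-0.59 -2.72  1.22] w 0.0003
```

```bash
python3 - <<'E'
from h import *
P=np.load("pose.npy"); o=q(down(P[2]-np.pi/2)); F=39.8
ctrl.servo_line(sh(-94,-42,F+60+14),o,vel=.12)
ctrl.servo_line(sh(-92,-9,F+60+14),o,vel=.1); ctrl.pause(.1); loc(observe(),"over")
for z in(45,35,28,22,18,15,13,12,11,10,9):
    h=ctrl.servo_line(sh(-92,-9,F+z+14),o,vel=.04 if z>15 else .015,max_force=12); p,f=loc(observe(),f"z{z} {h}")
    if f[2]>14: break
ctrl.pause(.2); loc(observe(),"press")
ctrl.servo_line(sh(-92,-9,F+60),vel=.1)
ctrl.servo_line(sh(-60,75,200),vel=.2); ctrl.pause(.2)
c=calibration("wrist"); im=get_image("wrist"); x,y=map(int,proj(c,sh(0,0,45))); y0=max(y-75,0);x0=x-130
cv2.imwrite("pics/shut.png",cv2.resize(im[y0:y0+150,x0:x0+260,::-1],None,fx=3,fy=3,interpolation=cv2.INTER_CUBIC))
for n,p in dict(lipA=(62,-17,F+9.4),lipB=(-78,-17,F+9.4),tab0=(-78,0,F+12),tab1=(-102,0,F+12)).items(): print(n,((proj(c,sh(*p))-[x0,y0])*3).round(0))
loc(observe(),"end")
E
```

```text
over t 35.28 loc [-92.09  -9.38 113.7 ] f [ 0.16  0.3  -0.45] w 0.0007
z45 True t 35.68 loc [-92.22  -7.38  98.85] f [0.24 5.18 6.4 ] w 0.0004
z35 True t 35.89 loc [-92.26  -5.23  96.37] f [0.06 5.41 7.3 ] w 0.0003
z28 False t 36.42 loc [-91.86  -9.05  81.44] f [-0.49 -0.39  0.47] w 0.0003
z22 False t 36.73 loc [-91.91  -9.    75.51] f [0.48 0.37 0.43] w 0.0007
z18 False t 36.98 loc [-91.91  -8.9   71.52] f [-0.28  0.36  0.01] w 0.0004
z15 False t 37.33 loc [-91.9   -8.92  68.59] f [ 0.12 -0.68 -0.01] w 0.0007
z13 False t 37.61 loc [-91.99  -8.98  66.66] f [0.65 0.75 1.19] w 0.0004
z12 False t 37.86 loc [-92.01  -8.97  65.83] f [0.02 0.75 1.  ] w 0.0005
z11 False t 38.11 loc [-92.03  -9.03  65.47] f [-0.19  2.99  6.52] w 0.0008
z10 False t 38.36 loc [-92.05  -9.15  65.3 ] f [ 2.21  5.3  13.98] w 0.0005
z9 False t 38.61 loc [-92.1   -9.23  65.17] f [ 3.23  8.21 19.44] w 0.0004
press t 38.81 loc [-92.09  -9.23  65.15] f [ 3.1   8.28 18.99] w 0.0003
lipA [203. 175.]
lipB [619. 175.]
tab0 [619. 227.]
tab1 [689. 227.]
end t 40.4 loc [-59.94  75.16 199.09] f [ 0.37 -0.25 -0.83] w 0.0008
```

View pics/shut.png

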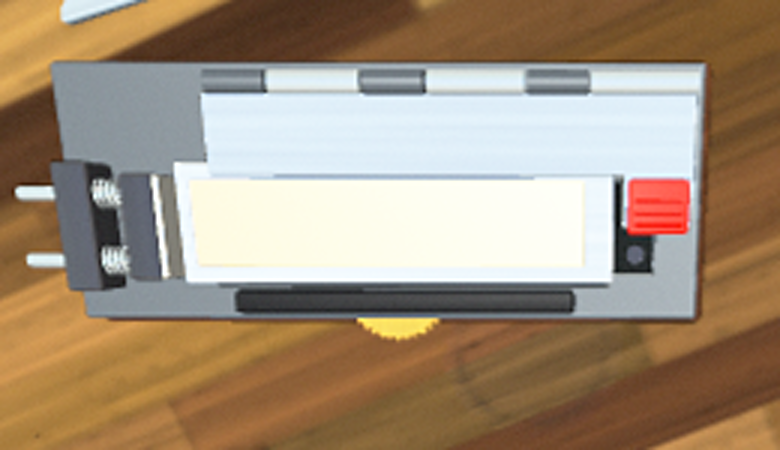

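The rail lies level, with its lip at row ~176 (175 predicted) and the red tab at (658,206). The press hit a hard stop at tip height F+12, which is where the tab sits when shut. The plate is flat between jaw and toe, and the arm is clear.

```bash
python3 -c "
from bench import *
print(workorder.sign_off(), observe()['time_s'])"
```

```text
the job is handed in; nothing more can be done
the job is handed in; nothing more can be done
```

The stone lies flat in the channel between the spring jaw and the toe, the edge rail is pressed fully shut over the plate's edge, and the job was handed in at about 40 s of robot time; I planned the moves clear of the knife, glass and lemon but took no final picture of them.

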